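Find the spring that the weight holds at the mark

ROBOT

A 6-joint arm with a two-finger parallel gripper is mounted at the origin on a cart in front of the work surface, level with it; the furniture and walls round the work are solid. World frame = base frame: x ahead of the robot, y to its left, z up, the work surface at z = 0. Lengths are in m, angles in rad, forces in N, time in s.
With the tool pointing down it reaches from about 0.3 to 0.875 m from the base axis. Payload 6.4 kg.
Tool frame: the origin (TCP) lies between the finger pads; the fingertips stand 19 mm ahead of it and the grasp point (between the pads) is the TCP (ctrl.tips_ahead is the z of the fingertips in the tool frame, in m); z points along the fingers, y is the line along which they close (so a half turn about z gives the same grasp; the last joint's range is limited). The gripper opens to 85 mm and grips with 20 to 120 N. Pads are 22 mm wide; open, the fingers measure 114 mm over their backs; the gripper's body (76 mm by 85 mm) begins 54 mm behind the grasp point. The pads swing forward as they close: fully open they stand 13 mm farther back than shut.
Start: joints at [-1.463, 0.181, 1.607, -0, 1.354, -0.206], TCP at [0.178, -0.547, 0.25] pointing down, gripper open.
Joint ranges: [-2.99, 2.99], [-0.89, 2.07], [0.3, 2.58], [-1.14, 4.28], [0, 2.63], [-3.12, 3.12]. Speed limits (rad/s): [2.57, 2.57, 3.01, 3.14, 3.14, 3.14].

INTERFACE

Orientations are given as a unit quaternion [w, x, y, z].
In Python, from bench import readout, vision, ctrl gives the robot as it stands.
- The arm moves only by the tool play_rows, never from a script. Its arguments are lists of equal length, an entry for each row: "xyz": the shift along the tool's x, y, z in mm, a list of three; "rot": the turn, a rotation vector about the tool's x, y, z in rad, a list of three; "grip": the opening, from 0 (shut) to 1 (fully open). In form: {"xyz": [[x, y, z], ...], "rot": [[rx, ry, rz], ...], "grip": [grip, ...]}. A call has exactly 10 rows; each row is the pose to reach, as a shift and turn from the pose commanded when the call began, along the tool's axes at that moment; what a row does not reach only later rows make up. A row lasts 1/8 s, in which the tool goes at most 62.5 mm and 10.7 degrees, less where a joint would pass 70% of its speed; a pose out of reach is approached as far as the arm can. A call with a gripper value outside its range is refused whole. The fingers move at their own pace and stop on an object; the grip force is fixed at half the most. Time passes only in rows, so rows that repeat a pose let the fingers close, or fill a call up. It gives the time, the measured TCP pose, the force, the opening and the grip force at its end, in the units of the state.
- readout.get_obs(): the state, without advancing time (a new reading comes with each control period).
- vision.camera(name): name is "scene" or "top" or "wrist"; returns a dict with "color" (400x640x3 uint8, red, green, blue), "depth" (400x640 float32, m along the optical axis (not along the pixel's ray), 0 where there is no reading), "camera_matrix" (3x3 intrinsics, pixels), "k1" (the pictures are not rectified: a ray, as slopes to the right and down, at radius r is drawn at 1 + k1 r^2 times it, then the intrinsics apply), "extrinsics" (4x4, takes a point from camera to world coordinates); the wrist camera has in their place "hand_eye" (4x4, takes a point from camera to tool coordinates, whose origin is the TCP and whose axes are the flange's). Camera axes: x right, y down, z forward; pixel columns grow to the right and rows downward; lengths in m; the calibration is good to about 2 mm. A picture is of the moment at which its call begins: read the wrist's pose just before it.
- ctrl.hand_in(): hands the job in; it is judged then, once.
The state is a dict: "time_s": time; "q": joint angles; "dq": joint speeds; "joint_efforts": joint torques, N m; "eef_pos": TCP position; "eef_rot": TCP orientation; "wrist_force": force on the tool from outside, world axes, zero at the start; "torque": the same for the moment, N m; "opening": opening from 0.0 (shut) to 1.0 (fully open); "grasp_force": force on a finger pad.
Only numpy, scipy, OpenCV 4.12 (cv2) and the standard library are available. Lean on these libraries where they do the work, as an engineer would, in place of code of your own. Each camera call takes 0.05 s, during which the arm holds its last target. There are 200 camera calls.

TASK

The three springs in the tester look alike, but only one of them will be held at the marked height by the brass weight, which pulls with about 7.5 newtons. Press them one at a time with the closed fingers until the top of the cap is level with the top edge of the bar, keeping each there for about a second to read the force, until you have found it; then put the weight on that spring, lowering it until the spring carries it before you let go. Never squeeze any spring more than a few millimetres past the mark, and leave all springs upright in their sockets and the things lying around undisturbed.

Things in the scene. Friction and masses are not known exactly. Their poses are not given: they have to be found in the camera images.
- tester: spring tester, fixed: aluminium plate 160 x 280 x 14 mm, with three round sockets (42 mm wide, 5 mm deep) in a row along its y axis, 90 mm apart. On the side of +x a dark steel levelling bar (6 mm thick, 12 mm high, parallel to y, its middle 58 mm from the row of sockets) stands on two posts; its top edge is the marked height. Origin: centre of the underside; z up
- bay_left (a point): floor centre of the socket at +90 mm along the tester's y; 9 mm above the table
- bay_middle (a point): floor centre of the middle socket
- bay_right (a point): floor centre of the socket at -90 mm along the tester's y
- mark (a point): middle of the top edge of the levelling bar = the marked height, 72 mm above the table
- spring_1: one of three look-alike coil springs, each mounted between a black round foot (40 mm wide, 8 mm high) and an aluminium round cap (28 mm wide, 18 mm high, flat top); 75 mm high when free, weighing about 0.13 kg; it stands loose and upright in any one of the sockets. Origin: centre of the underside of the foot, z up along the spring. Its stiffness is not known beforehand
- spring_1_cap (a joint): how far the cap of spring_1 is pressed down, m: 0 free; 0.012 with the top of the cap level with the bar, when the spring stands in a socket (top of cap = 75 mm minus this above the origin); the coils close at 0.020. The cap springs back by itself. The force needed grows evenly with depth from about 1 N; at the mark it is about 3.5 N, 7.5 N or 13 N, one spring of each. A load let go on the free cap swings down to nearly twice its resting depth before it settles
- spring_2: one of three look-alike coil springs, each mounted between a black round foot (40 mm wide, 8 mm high) and an aluminium round cap (28 mm wide, 18 mm high, flat top); 75 mm high when free, weighing about 0.13 kg; it stands loose and upright in any one of the sockets. Origin: centre of the underside of the foot, z up along the spring. Its stiffness is not known beforehand
- spring_2_cap (a joint): how far the cap of spring_2 is pressed down, m: 0 free; 0.012 with the top of the cap level with the bar, when the spring stands in a socket (top of cap = 75 mm minus this above the origin); the coils close at 0.020. The cap springs back by itself. The force needed grows evenly with depth from about 1 N; at the mark it is about 3.5 N, 7.5 N or 13 N, one spring of each. A load let go on the free cap swings down to nearly twice its resting depth before it settles
- spring_3: one of three look-alike coil springs, each mounted between a black round foot (40 mm wide, 8 mm high) and an aluminium round cap (28 mm wide, 18 mm high, flat top); 75 mm high when free, weighing about 0.13 kg; it stands loose and upright in any one of the sockets. Origin: centre of the underside of the foot, z up along the spring. Its stiffness is not known beforehand
- spring_3_cap (a joint): how far the cap of spring_3 is pressed down, m: 0 free; 0.012 with the top of the cap level with the bar, when the spring stands in a socket (top of cap = 75 mm minus this above the origin); the coils close at 0.020. The cap springs back by itself. The force needed grows evenly with depth from about 1 N; at the mark it is about 3.5 N, 7.5 N or 13 N, one spring of each. A load let go on the free cap swings down to nearly twice its resting depth before it settles
- brass_weight: round brass weight, 0.76 kg (about 7.5 N), standing on the table: body 50 mm wide and 36 mm high, above it a neck and a round grip knob 26 mm wide from 46 to 60 mm height (top 62 mm). The underside has a round hollow, 33 mm wide and 5 mm deep, that fits over a spring's cap, so that on a spring its origin lies 5 mm below the top of the cap. Origin: centre of the underside; z up
- marker_1: bystander: felt marker lying on the table, 14 x 132 x 15 mm, origin under its centre
- stopper_1: bystander: rubber stopper, 27 mm wide, 26 mm high, origin under its centre
- tape_roll: bystander: small roll of white tape, 37 x 42 x 18 mm, origin under its centre
- scissors: bystander: scissors lying on the table, 114 x 58 x 6 mm, origin under their centre
There are look-alikes about, which are no part of the job. What is shaped like the spring_2 but blue is not meant.

How it is judged:
By the outcome, as a careful person would: the job done as asked, in the order asked, and still so for the second after the job is handed in, with the robot touching nothing.
It also fails if it takes over 72 s, if anything falls off the work surface, if the arm or the gripper's body presses on something with over 40 N, if the wrist force passes 120 N, or if a joint passes its speed limit or range.

## Working session

There is one attempt and no reset: what is moved stays moved. The work goes in short steps, Python scripts to look and compute and a tool call to move; the robot and the scene stay as the last step left them, time stands still between calls to the robot, and variables do not carry over. Pictures are saved under pics/ and viewed, at most 10 in all, crops included, and the job is handed in when it is done.

Besides the shell and the picture viewer there is one more tool, called after "Emit:" by a JSON object that holds its "name" and its "arguments", one argument or row to a line. play_rows: Moves the arm, as the interface text tells. Its arguments: {"type":"object","properties":{"xyz":{"type":"array","items":{"type":"array","items":{"type":"number"}}},"rot":{"type":"array","items":{"type":"array","items":{"type":"number"}}},"grip":{"type":"array","items":{"type":"number"}}},"required":["xyz","rot","grip"]}

```bash
mkdir -p pics; ls
cat > h.py <<'E'
import numpy as np, cv2
from bench import readout, vision, ctrl
from scipy.spatial.transform import Rotation as R
def cam(n,f=None):
    o=readout.get_obs(); c=vision.camera(n)
    if n=="wrist":
        T=np.eye(4); q=o["eef_rot"]; T[:3,:3]=R.from_quat([q[1],q[2],q[3],q[0]]).as_matrix(); T[:3,3]=o["eef_pos"]
        c["extrinsics"]=T@np.array(c["hand_eye"])
    if f:
        cv2.imwrite(f,c["color"][:,:,::-1]); np.savez(f[:-4]+".npz",**{k:v for k,v in c.items()})
    return c
def cloud(c):
    K=np.array(c["camera_matrix"]);k1=float(c["k1"]);d=c["depth"]
    v,u=np.mgrid[:d.shape[0],:d.shape[1]]
    x=(u-K[0,2])/K[0,0]; y=(v-K[1,2])/K[1,1]
    a,b=x.copy(),y.copy()
    for _ in range(8):
        s=1+k1*(a*a+b*b); a,b=x/s,y/s
    P=np.stack([a*d,b*d,d],-1); T=np.array(c["extrinsics"])
    P=P@T[:3,:3].T+T[:3,3]; P[d==0]=np.nan
    return P
E
python3 - <<'E'
from h import *
c=cam("top","pics/top.png"); s=cam("scene","pics/scene.png")
print(readout.get_obs()); P=cloud(c); np.save("top.npy",P); np.save("scene.npy",cloud(s))
E
```

```text
pics
{'time_s': 0.1, 'q': array([-1.46327812e+00,  1.81502566e-01,  1.60790256e+00, -8.21288385e-06,
        1.35384901e+00, -2.06294121e-01]), 'dq': array([ 0.00131381, -0.00216675, -0.00202274, -0.00203343, -0.00074793,
        0.00073717]), 'joint_efforts': array([ 5.85152065e-05, -4.45880878e+01, -3.52237916e+01, -2.21320047e-04,
        4.14946597e-03,  1.52863851e-05]), 'eef_pos': array([ 0.1774598 , -0.54642452,  0.24945674]), 'eef_rot': array([-8.29927474e-04,  9.87714983e-01,  1.56263953e-01,  3.70074375e-05]), 'wrist_force': array([ 0.17953824, -0.06515635, -0.28880125]), 'torque': array([ 0.00750648, -0.00797651, -0.0550368 ]), 'grasp_force': 0.0, 'opening': 1.0004493564947818}
```

View pics/top.png

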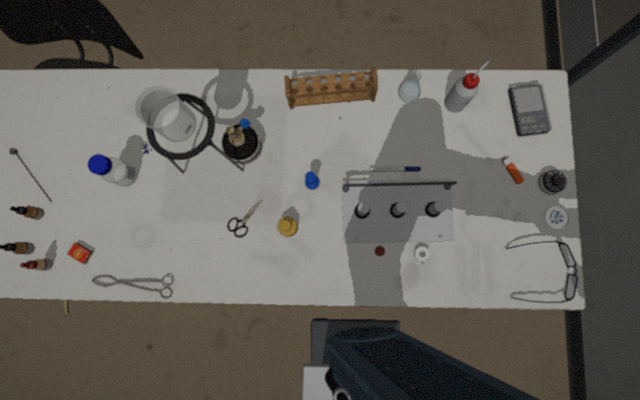

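View pics/scene.png

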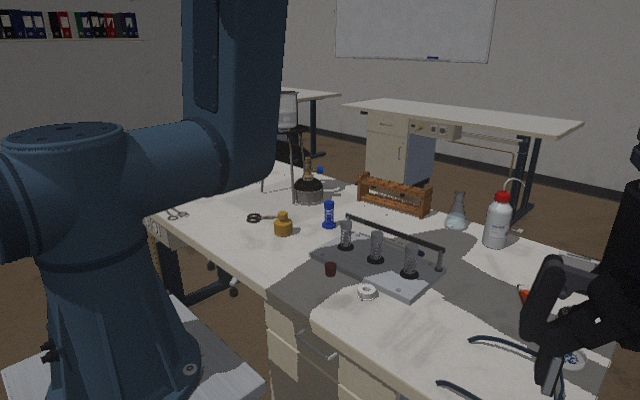

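The top view shows the tester at about (398,212) with springs near (363,209), (398,209) and (433,208). The weight is at (288,227), the blue decoy at (312,180), the stopper at (380,251), the tape at (422,254), the scissors at (243,218) and the marker at (400,169).

Run:
```python
from h import *
P=np.load("top.npy")
z=P[...,2]
im=cv2.imread("pics/top.png")[150:270,270:470]
cv2.imwrite("pics/crop.png",cv2.resize(im,None,fx=4,fy=4,interpolation=cv2.INTER_CUBIC))
def win(u0,u1,v0,v1,lo,hi,n):
    Q=P[v0:v1,u0:u1].reshape(-1,3); Q=Q[(Q[:,2]>lo)&(Q[:,2]<hi)]
    print(n,len(Q),Q.mean(0).round(4),Q.min(0).round(4),Q.max(0).round(4)) if len(Q) else print(n,0)
for u in(363,398,433): win(u-14,u+14,194,226,.074,.1,"cap")
win(275,303,212,242,.045,.08,"knob"); win(275,303,212,242,.02,.045,"body")
win(335,465,175,192,.055,.085,"bar")
Q=P[175:192,335:465].reshape(-1,3);Q=Q[(Q[:,2]>.06)&(Q[:,2]<.08)];Q=Q[np.isfinite(Q[:,0])]
print(np.polyfit(Q[:,1],Q[:,0],1), np.degrees(np.arctan(np.polyfit(Q[:,1],Q[:,0],1)[0])))
```

```text
cap 106 [0.5319 0.0184 0.0852] [0.5191 0.0061 0.0749] [0.5454 0.0318 0.0903]
cap 115 [ 0.5352 -0.0709  0.0846] [ 0.5221 -0.084   0.0741] [ 0.5489 -0.058   0.0895]
cap 119 [ 0.5387 -0.1607  0.0841] [ 0.5255 -0.1762  0.0741] [ 0.5521 -0.1484  0.0904]
knob 94 [0.4893 0.2054 0.0628] [0.4771 0.1932 0.052 ] [0.5019 0.2179 0.0669]
body 219 [0.4884 0.2036 0.0367] [0.4651 0.1814 0.0216] [0.5145 0.2294 0.0417]
bar 373 [ 0.5932 -0.0715  0.0715] [ 0.5851 -0.2079  0.0552] [0.6008 0.0659 0.0784]
[-0.03640122  0.59065952] -2.0847157892792616
```

View pics/crop.png

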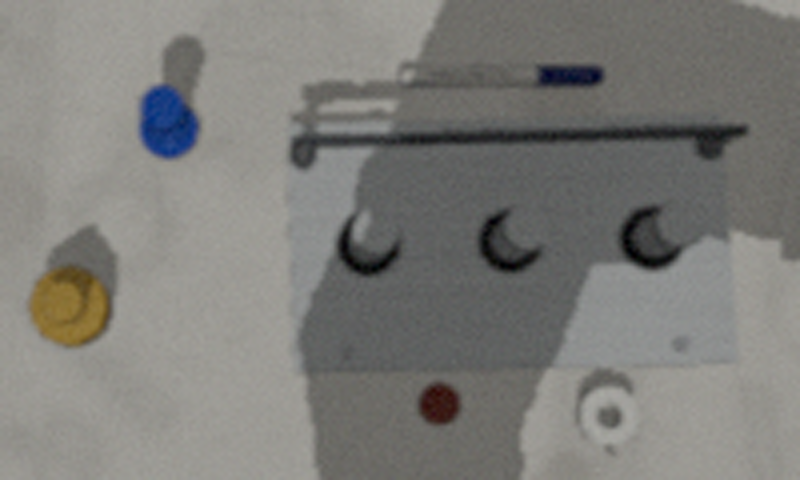

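The crop confirms three caps in a row, about 90 mm apart, with the bar above them and the knob at crop position (65,300). I'll start with the right spring.

Emit:
{"name": "play_rows", "arguments": {
  "xyz": [
    [50,-28,0],
    [100,-56,0],
    [150,-84,0],
    [205,-113,10],
    [260,-143,25],
    [315,-174,40],
    [370,-204,60],
    [420,-232,75],
    [463,-256,90],
    [463,-256,100]
  ],
  "rot": [
    [0,0,0.03],
    [0,0,0.06],
    [0,0,0.1],
    [0,0,0.14],
    [0,0,0.18],
    [0,0,0.22],
    [0,0,0.25],
    [0,0,0.2775],
    [0,0,0.2775],
    [0,0,0.2775]
  ],
  "grip": [0,0,0,0,0,0,0,0,0,0]
}}

```text
time_s: 1.35
eef_pos: [0.5401, -0.1571, 0.1489]
eef_rot: [-0.001, 1.0, 0.021, -0.001]
wrist_force: [0.1, -1.1, -0.3]
opening: -0.003
grasp_force: 0.0
```

Run:
```python
from h import *
o=readout.get_obs();print(o["time_s"],o["eef_pos"],o["eef_rot"],o["wrist_force"],o["opening"],ctrl.tips_ahead)
c=cam("wrist","pics/w1.png");P=cloud(c)
m=(P[...,2]>.076)&(P[...,2]<.095)&(P[...,0]>.5)&(P[...,0]<.575)
for y in(.018,-.071,-.161):
    Q=P[m&(abs(P[...,1]-y)<.025)]
    if len(Q): print(len(Q),np.median(Q,0),(Q.min(0)+Q.max(0))/2)
```

```text
1.35 [ 0.54007941 -0.15709578  0.14888279] [-6.95450523e-04  9.99786390e-01  2.06497840e-02 -5.26494550e-04] [ 0.07912518 -1.1448825  -0.33008917] -0.0026459161126032474 0.019
1505 [0.53588597 0.01447698 0.08349433] [0.5346891  0.01747918 0.08083596]
1575 [ 0.53930294 -0.07379247  0.08366708] [ 0.53805951 -0.07240048  0.08089216]
1526 [ 0.54261265 -0.16202741  0.08377649] [ 0.54161283 -0.16206058  0.08104561]
```

View pics/w1.png

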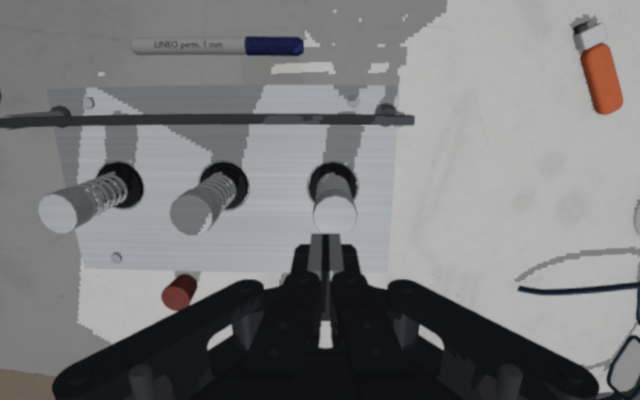

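Emit:
{"name": "play_rows", "arguments": {
  "xyz": [
    [1,1,12],
    [1,1,25],
    [1,1,38],
    [1,1,44],
    [1,1,48],
    [1,1,51],
    [1,1,54],
    [1,1,56],
    [1,1,58],
    [1,1,59]
  ],
  "rot": [
    [0,0,0],
    [0,0,0],
    [0,0,0],
    [0,0,0],
    [0,0,0],
    [0,0,0],
    [0,0,0],
    [0,0,0],
    [0,0,0],
    [0,0,0]
  ],
  "grip": [0,0,0,0,0,0,0,0,0,0]
}}

```text
time_s: 2.65
eef_pos: [0.54, -0.1615, 0.0914]
eef_rot: [0.0, 1.0, 0.018, 0.0]
wrist_force: [-1.9, 0.0, 3.4]
opening: -0.001
grasp_force: 1.8
```

Emit:
{"name": "play_rows", "arguments": {
  "xyz": [
    [0,0,0],
    [0,0,0],
    [0,0,0],
    [0,0,0],
    [0,0,0],
    [0,0,0],
    [0,0,0],
    [0,0,0],
    [0,0,0],
    [0,0,0]
  ],
  "rot": [
    [0,0,0],
    [0,0,0],
    [0,0,0],
    [0,0,0],
    [0,0,0],
    [0,0,0],
    [0,0,0],
    [0,0,0],
    [0,0,0],
    [0,0,0]
  ],
  "grip": [0,0,0,0,0,0,0,0,0,0]
}}

```text
time_s: 3.9
eef_pos: [0.5399, -0.1615, 0.0913]
eef_rot: [-0.0, 1.0, 0.018, 0.0]
wrist_force: [-1.5, -0.5, 3.2]
opening: -0.002
grasp_force: 1.7
```

Run:
```python
from h import *
o=readout.get_obs();print(o["time_s"],o["eef_pos"],o["wrist_force"],o["torque"])
cam("scene","pics/s2.png")
im=cv2.imread("pics/s2.png")[190:310,310:460]
cv2.imwrite("pics/s2c.png",cv2.resize(im,None,fx=5,fy=5,interpolation=cv2.INTER_CUBIC))
```

```text
3.9 [ 0.53991838 -0.16149188  0.09127906] [-1.53329112 -0.52300338  3.23353754] [-0.06744697  0.32904743  0.01996342]
```

View pics/s2c.png

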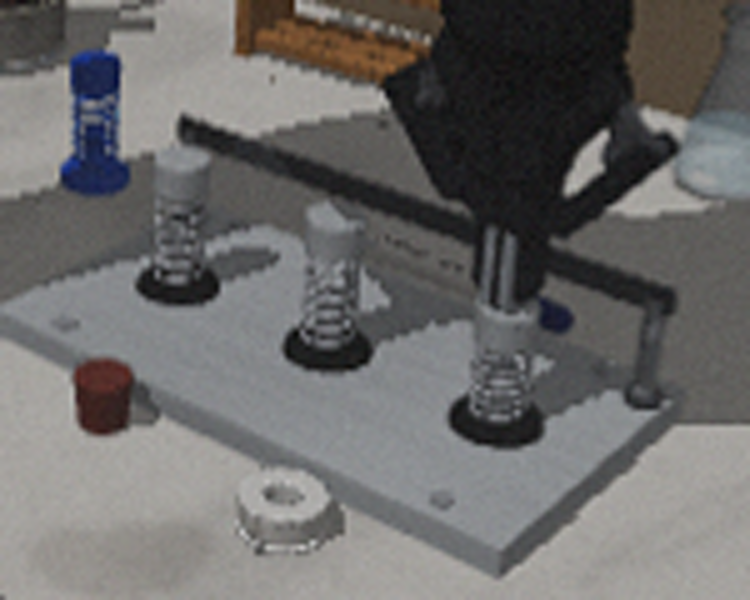

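The crop shows the right cap, near (505,315), centred under the fingers and level with the bar. It reads about 3.3 N, so this is the soft spring. Next is the middle one.

Emit:
{"name": "play_rows", "arguments": {
  "xyz": [
    [0,0,-10],
    [0,0,-28],
    [0,-20,-30],
    [0,-60,-30],
    [0,-90,-30],
    [0,-90,-20],
    [0,-90,-12],
    [0,-90,-8],
    [0,-90,-4],
    [0,-90,0]
  ],
  "rot": [
    [0,0,0],
    [0,0,0],
    [0,0,0],
    [0,0,0],
    [0,0,0],
    [0,0,0],
    [0,0,0],
    [0,0,0],
    [0,0,0],
    [0,0,0]
  ],
  "grip": [0,0,0,0,0,0,0,0,0,0]
}}

```text
time_s: 5.2
eef_pos: [0.5372, -0.0721, 0.0922]
eef_rot: [-0.0, 1.0, 0.017, 0.0]
wrist_force: [-2.9, 3.1, 12.5]
opening: 0.002
grasp_force: 6.2
```

Emit:
{"name": "play_rows", "arguments": {
  "xyz": [
    [0,0,0],
    [0,0,0],
    [0,0,0],
    [0,0,0],
    [0,0,0],
    [0,0,0],
    [0,0,0],
    [0,0,0],
    [0,0,0],
    [0,0,0]
  ],
  "rot": [
    [0,0,0],
    [0,0,0],
    [0,0,0],
    [0,0,0],
    [0,0,0],
    [0,0,0],
    [0,0,0],
    [0,0,0],
    [0,0,0],
    [0,0,0]
  ],
  "grip": [0,0,0,0,0,0,0,0,0,0]
}}

```text
time_s: 6.45
eef_pos: [0.5374, -0.0721, 0.0926]
eef_rot: [-0.0, 1.0, 0.018, 0.001]
wrist_force: [-2.7, 3.1, 11.4]
opening: -0.003
grasp_force: 5.9
```

Middle is the stiff spring, but the arm yields and is about 1.5 mm short, so I'll press it the rest of the way to the mark.

Emit:
{"name": "play_rows", "arguments": {
  "xyz": [
    [0,0,1],
    [0,0,1.8],
    [0,0,1.8],
    [0,0,1.8],
    [0,0,1.8],
    [0,0,1.8],
    [0,0,1.8],
    [0,0,1.8],
    [0,0,1.8],
    [0,0,1.8]
  ],
  "rot": [
    [0,0,0],
    [0,0,0],
    [0,0,0],
    [0,0,0],
    [0,0,0],
    [0,0,0],
    [0,0,0],
    [0,0,0],
    [0,0,0],
    [0,0,0]
  ],
  "grip": [0,0,0,0,0,0,0,0,0,0]
}}

```text
time_s: 7.7
eef_pos: [0.5374, -0.0721, 0.091]
eef_rot: [-0.0, 1.0, 0.018, 0.001]
wrist_force: [-3.2, 3.2, 12.5]
opening: -0.003
grasp_force: 6.7
```

Emit:
{"name": "play_rows", "arguments": {
  "xyz": [
    [0,0,-10],
    [0,0,-30],
    [0,-20,-32],
    [0,-60,-32],
    [0,-90,-32],
    [0,-90,-22],
    [0,-90,-14],
    [0,-90,-9],
    [0,-90,-5],
    [0,-90,-1]
  ],
  "rot": [
    [0,0,0],
    [0,0,0],
    [0,0,0],
    [0,0,0],
    [0,0,0],
    [0,0,0],
    [0,0,0],
    [0,0,0],
    [0,0,0],
    [0,0,0]
  ],
  "grip": [0,0,0,0,0,0,0,0,0,0]
}}

```text
time_s: 8.95
eef_pos: [0.5336, 0.018, 0.0908]
eef_rot: [-0.0, 1.0, 0.018, 0.0]
wrist_force: [-2.0, 2.8, 7.5]
opening: 0.004
grasp_force: 4.0
```

Emit:
{"name": "play_rows", "arguments": {
  "xyz": [
    [0,0,0],
    [0,0,0],
    [0,0,0],
    [0,0,0],
    [0,0,0],
    [0,0,0],
    [0,0,0],
    [0,0,0],
    [0,0,0],
    [0,0,0]
  ],
  "rot": [
    [0,0,0],
    [0,0,0],
    [0,0,0],
    [0,0,0],
    [0,0,0],
    [0,0,0],
    [0,0,0],
    [0,0,0],
    [0,0,0],
    [0,0,0]
  ],
  "grip": [0,0,0,0,0,0,0,0,0,0]
}}

```text
time_s: 10.2
eef_pos: [0.5337, 0.018, 0.0911]
eef_rot: [-0.0, 1.0, 0.018, 0.0]
wrist_force: [-2.1, 1.5, 7.7]
opening: -0.003
grasp_force: 3.8
```

The left spring reads 7.7 N at the mark, so it is the one. Next I fetch the weight.

Emit:
{"name": "play_rows", "arguments": {
  "xyz": [
    [0,0,-8],
    [0,0,-30],
    [0,0,-60],
    [-5,-30,-80],
    [-15,-75,-80],
    [-25,-120,-80],
    [-32,-165,-80],
    [-37,-187,-80],
    [-37,-187,-80],
    [-37,-187,-80]
  ],
  "rot": [
    [0,0,0],
    [0,0,0],
    [0,0,0],
    [0,0,0],
    [0,0,0],
    [0,0,0],
    [0,0,0],
    [0,0,0],
    [0,0,0],
    [0,0,0]
  ],
  "grip": [0,0,0,0,0.5,1,1,1,1,1]
}}

```text
time_s: 11.45
eef_pos: [0.4899, 0.2031, 0.1703]
eef_rot: [0.0, 1.0, 0.018, -0.0]
wrist_force: [0.2, -0.2, 0.5]
opening: 1.002
grasp_force: 0.0
```

Run:
```python
from h import *
o=readout.get_obs();print(o["time_s"],o["eef_pos"],o["eef_rot"],o["wrist_force"],ctrl.tips_ahead)
c=cam("wrist","pics/w3.png");P=cloud(c)
m=(abs(P[...,0]-.49)<.045)&(abs(P[...,1]-.204)<.045)
for lo,hi in((.056,.07),(.028,.042)):
    k=m&(P[...,2]>lo)&(P[...,2]<hi);Q=P[k]
    if len(Q): print(len(Q),np.median(Q,0),(Q.min(0)+Q.max(0))/2,Q.max(0)-Q.min(0))
```

```text
11.45 [0.48992329 0.2030558  0.17033184] [ 2.63989585e-04  9.99840590e-01  1.78528464e-02 -6.92850176e-06] [ 0.18673615 -0.2141722   0.47464211] 0.019
911 [0.49273732 0.20593395 0.06157408] [0.4917243  0.20594215 0.05991477] [0.02576204 0.02500144 0.00769107]
1764 [0.49984542 0.2061539  0.03561884] [0.49170927 0.20603467 0.03291671] [0.04946311 0.04893319 0.00980266]
```

View pics/w3.png

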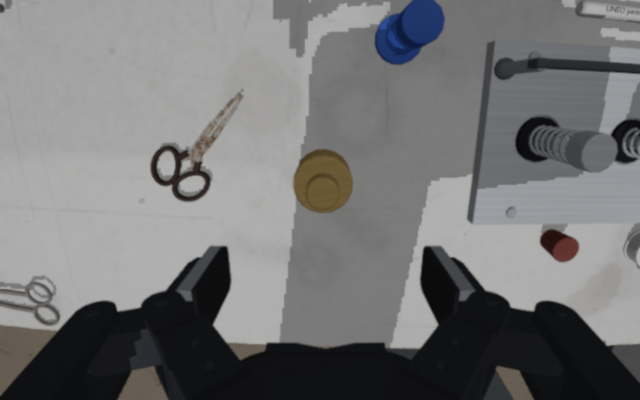

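The wrist view shows the weight at (322,185), clear of its neighbours, with both fingers open around it.

Emit:
{"name": "play_rows", "arguments": {
  "xyz": [
    [1,-2.5,20],
    [1,-2.5,50],
    [1,-2.5,80],
    [1,-2.5,98],
    [1,-2.5,108],
    [1,-2.5,112],
    [1,-2.5,112],
    [1,-2.5,112],
    [1,-2.5,112],
    [1,-2.5,112]
  ],
  "rot": [
    [0,0,0],
    [0,0,0],
    [0,0,0],
    [0,0,0],
    [0,0,0],
    [0,0,0],
    [0,0,0],
    [0,0,0],
    [0,0,0],
    [0,0,0]
  ],
  "grip": [1,1,1,1,1,1,0.6,0.4,0.2,0.1]
}}

```text
time_s: 12.75
eef_pos: [0.4911, 0.2063, 0.0593]
eef_rot: [0.0, 1.0, 0.018, 0.001]
wrist_force: [-0.8, -2.6, 4.9]
opening: 0.274
grasp_force: 58.6
```

Emit:
{"name": "play_rows", "arguments": {
  "xyz": [
    [0,0,0],
    [0,0,0],
    [0,0,0],
    [0,0,0],
    [0,0,0],
    [0,0,-5],
    [0,0,-10],
    [0,0,-15],
    [0,0,-15],
    [0,0,-15]
  ],
  "rot": [
    [0,0,0],
    [0,0,0],
    [0,0,0],
    [0,0,0],
    [0,0,0],
    [0,0,0],
    [0,0,0],
    [0,0,0],
    [0,0,0],
    [0,0,0]
  ],
  "grip": [0,0,0,0,0,0,0,0,0,0]
}}

```text
time_s: 14.0
eef_pos: [0.4904, 0.2065, 0.0734]
eef_rot: [0.0, 1.0, 0.018, -0.0]
wrist_force: [0.9, -0.5, -6.6]
opening: 0.276
grasp_force: 59.2
```

Emit:
{"name": "play_rows", "arguments": {
  "xyz": [
    [0,0,-25],
    [0,0,-60],
    [2,10,-85],
    [8,40,-92],
    [15,80,-92],
    [23,120,-92],
    [30,155,-92],
    [34,178,-92],
    [36,189,-92],
    [36,189.5,-92]
  ],
  "rot": [
    [0,0,0],
    [0,0,0],
    [0,0,0],
    [0,0,0],
    [0,0,0],
    [0,0,0],
    [0,0,0],
    [0,0,0],
    [0,0,0],
    [0,0,0]
  ],
  "grip": [0,0,0,0,0,0,0,0,0,0]
}}

```text
time_s: 15.25
eef_pos: [0.5332, 0.0182, 0.1653]
eef_rot: [-0.0, 1.0, 0.018, -0.0]
wrist_force: [-0.4, 0.5, -7.7]
opening: 0.276
grasp_force: 60.4
```

Emit:
{"name": "play_rows", "arguments": {
  "xyz": [
    [0,0,0],
    [0,0,0],
    [0,0,0],
    [0,0,0],
    [0,0,0],
    [0,0,0],
    [0,0,0],
    [0,0,0],
    [0,0,0],
    [0,0,0]
  ],
  "rot": [
    [0,0,0],
    [0,0,0],
    [0,0,0],
    [0,0,0],
    [0,0,0],
    [0,0,0],
    [0,0,0],
    [0,0,0],
    [0,0,0],
    [0,0,0]
  ],
  "grip": [0,0,0,0,0,0,0,0,0,0]
}}

```text
time_s: 16.5
eef_pos: [0.5334, 0.0184, 0.1655]
eef_rot: [0.0, 1.0, 0.018, 0.0]
wrist_force: [-0.1, 0.4, -6.9]
opening: 0.278
grasp_force: 60.4
```

Run:
```python
from h import *
o=readout.get_obs();print(o["time_s"],o["eef_pos"],o["wrist_force"])
c=cam("wrist","pics/w4.png");P=cloud(c); im=c["color"].astype(int)
br=(im[...,0]-im[...,2]>40)
k=br&(abs(P[...,0]-.53)<.06)&(abs(P[...,1]-.02)<.06)&(P[...,2]>.09)
Q=P[k]; print(len(Q),Q.min(0),Q.max(0))
for lo in np.arange(.09,.175,.006):
    S=Q[(Q[:,2]>lo)&(Q[:,2]<=lo+.006)]
    if len(S)>5: print(round(lo,3),len(S),S.min(0),S.max(0))
a=cv2.imread("pics/w4.png")
s=cam("scene"); b=s["color"][:,:,::-1][170:310,290:470]
cv2.imwrite("pics/m4.png",np.vstack([cv2.resize(a[100:330,160:480],(640,300)),cv2.resize(b,(386,300)) if 0 else cv2.copyMakeBorder(cv2.resize(b,(386,300)),0,0,0,254,0)]))
```

```text
16.5 [0.53338941 0.01840387 0.16548233] [-0.06374106  0.38053037 -6.94125136]
6786 [ 0.52260835 -0.00464255  0.10893299] [0.55925328 0.04241729 0.16977937]
0.108 78 [0.55368545 0.0038659  0.10893299] [0.5589992  0.03247013 0.11387214]
0.114 171 [0.54920742 0.0020488  0.11401599] [0.55905424 0.03796634 0.11998819]
0.12 215 [ 0.54850426 -0.00130898  0.12000768] [0.55909343 0.03840642 0.12596697]
0.126 235 [ 0.54817989 -0.00143266  0.12605655] [0.55900157 0.0388821  0.13192901]
0.132 255 [ 0.54791343 -0.00154528  0.13203051] [0.55925328 0.03924433 0.13798857]
0.138 2811 [ 0.53471821 -0.00464255  0.13801581] [0.55913637 0.04241729 0.14382235]
0.15 153 [0.54055082 0.00825949 0.15095853] [0.54719876 0.03002879 0.15598883]
0.156 289 [0.54021691 0.00821789 0.15600327] [0.54722962 0.03047271 0.16199954]
0.162 1662 [0.52260835 0.00745419 0.16206812] [0.54726767 0.03098161 0.16799962]
0.168 914 [0.52347381 0.00768393 0.16800052] [0.54628827 0.03070077 0.16977937]
```

View pics/m4.png

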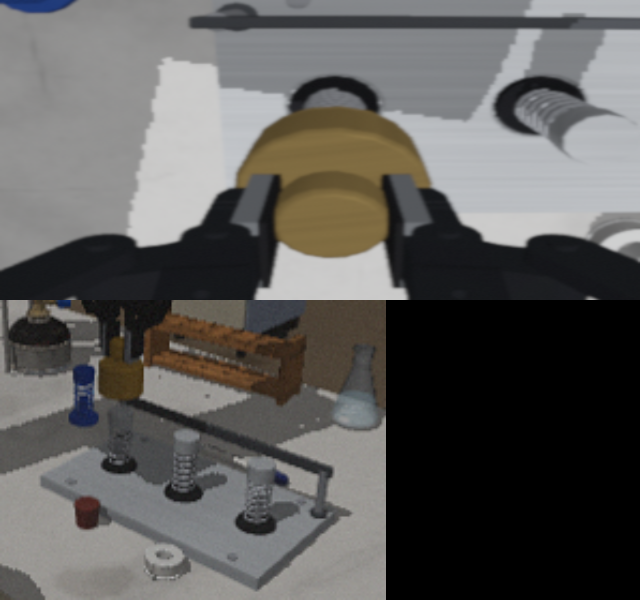

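Everything looks aligned: the left foot is centred under the weight. I'll lower it to just past contact and check the force.

Emit:
{"name": "play_rows", "arguments": {
  "xyz": [
    [0,0.5,6],
    [0,0.5,12],
    [0,0.5,17],
    [0,0.5,20],
    [0,0.5,23],
    [0,0.5,26],
    [0,0.5,28],
    [0,0.5,30],
    [0,0.5,31],
    [0,0.5,31]
  ],
  "rot": [
    [0,0,0],
    [0,0,0],
    [0,0,0],
    [0,0,0],
    [0,0,0],
    [0,0,0],
    [0,0,0],
    [0,0,0],
    [0,0,0],
    [0,0,0]
  ],
  "grip": [0,0,0,0,0,0,0,0,0,0]
}}

```text
time_s: 17.85
eef_pos: [0.5336, 0.0179, 0.1347]
eef_rot: [0.0, 1.0, 0.018, 0.0]
wrist_force: [-0.8, 0.0, -4.2]
opening: 0.275
grasp_force: 60.7
```

The spring is carrying about 3 N, which fits a seated cap. I'll keep lowering until it carries everything.

Emit:
{"name": "play_rows", "arguments": {
  "xyz": [
    [0,0,2],
    [0,0,4],
    [0,0,6],
    [0,0,7],
    [0,0,8],
    [0,0,8.5],
    [0,0,9],
    [0,0,9],
    [0,0,9],
    [0,0,9]
  ],
  "rot": [
    [0,0,0],
    [0,0,0],
    [0,0,0],
    [0,0,0],
    [0,0,0],
    [0,0,0],
    [0,0,0],
    [0,0,0],
    [0,0,0],
    [0,0,0]
  ],
  "grip": [0,0,0,0,0,0,0,0,0,0]
}}

```text
time_s: 19.1
eef_pos: [0.5335, 0.0178, 0.1256]
eef_rot: [0.0, 1.0, 0.018, 0.0]
wrist_force: [0.3, 0.2, 0.4]
opening: 0.274
grasp_force: 61.2
```

Emit:
{"name": "play_rows", "arguments": {
  "xyz": [
    [0,0,0],
    [0,0,0],
    [0,0,0],
    [0,0,0],
    [0,0,0],
    [0,0,0],
    [0,0,0],
    [0,0,0],
    [0,0,0],
    [0,0,0]
  ],
  "rot": [
    [0,0,0],
    [0,0,0],
    [0,0,0],
    [0,0,0],
    [0,0,0],
    [0,0,0],
    [0,0,0],
    [0,0,0],
    [0,0,0],
    [0,0,0]
  ],
  "grip": [0,0,0,0,0,0,0,0,0,0]
}}

```text
time_s: 20.35
eef_pos: [0.5334, 0.0179, 0.1255]
eef_rot: [0.0, 1.0, 0.018, 0.0]
wrist_force: [-0.6, -0.1, -0.3]
opening: 0.273
grasp_force: 61.2
```

Wrist force is about zero, so the spring carries the weight. I'll open gently.

Emit:
{"name": "play_rows", "arguments": {
  "xyz": [
    [0,0,0],
    [0,0,0],
    [0,0,0],
    [0,0,0],
    [0,0,0],
    [0,0,0],
    [0,0,0],
    [0,0,0],
    [0,0,0],
    [0,0,0]
  ],
  "rot": [
    [0,0,0],
    [0,0,0],
    [0,0,0],
    [0,0,0],
    [0,0,0],
    [0,0,0],
    [0,0,0],
    [0,0,0],
    [0,0,0],
    [0,0,0]
  ],
  "grip": [0.3,0.34,0.38,0.45,0.55,0.7,0.85,1,1,1]
}}

```text
time_s: 21.6
eef_pos: [0.5334, 0.0179, 0.1255]
eef_rot: [-0.0, 1.0, 0.018, -0.0]
wrist_force: [-0.4, 0.1, 0.1]
opening: 1.001
grasp_force: 0.0
```

Emit:
{"name": "play_rows", "arguments": {
  "xyz": [
    [0,0,-5],
    [0,0,-15],
    [0,0,-30],
    [0,0,-55],
    [0,0,-80],
    [0,0,-110],
    [0,0,-130],
    [0,0,-130],
    [0,0,-130],
    [0,0,-130]
  ],
  "rot": [
    [0,0,0],
    [0,0,0],
    [0,0,0],
    [0,0,0],
    [0,0,0],
    [0,0,0],
    [0,0,0],
    [0,0,0],
    [0,0,0],
    [0,0,0]
  ],
  "grip": [1,1,1,1,1,1,1,1,1,1]
}}

```text
time_s: 22.85
eef_pos: [0.5327, 0.018, 0.2543]
eef_rot: [-0.0, 1.0, 0.018, -0.001]
wrist_force: [-0.6, -0.5, -1.0]
opening: 0.999
grasp_force: 0.0
```

Run:
```python
from h import *
o=readout.get_obs();print(o["time_s"],o["eef_pos"],o["wrist_force"],o["opening"])
c=cam("wrist","pics/w5.png");P=cloud(c)
m=(abs(P[...,0]-.534)<.03)&(abs(P[...,1]-.018)<.03)
Q=P[m&(P[...,2]>.122)];print("knob",np.median(Q,0)); Q=P[m&(P[...,2]>.095)&(P[...,2]<.108)];print("body",len(Q),(Q.min(0)+Q.max(0))/2,np.median(Q,0))
s=cam("scene"); b=s["color"][:,:,::-1][170:310,290:470]
cv2.imwrite("pics/s5.png",cv2.resize(b,(720,560),interpolation=cv2.INTER_CUBIC))
```

```text
22.85 [0.53272134 0.01802755 0.25434085] [-0.55852418 -0.50970321 -0.95508645] 0.9985827956923347
knob [0.54801234 0.01756982 0.3213012 ]
body 1594 [0.53411651 0.01748618 0.0999868 ] [0.54208818 0.01820151 0.10272101]
```

View pics/s5.png

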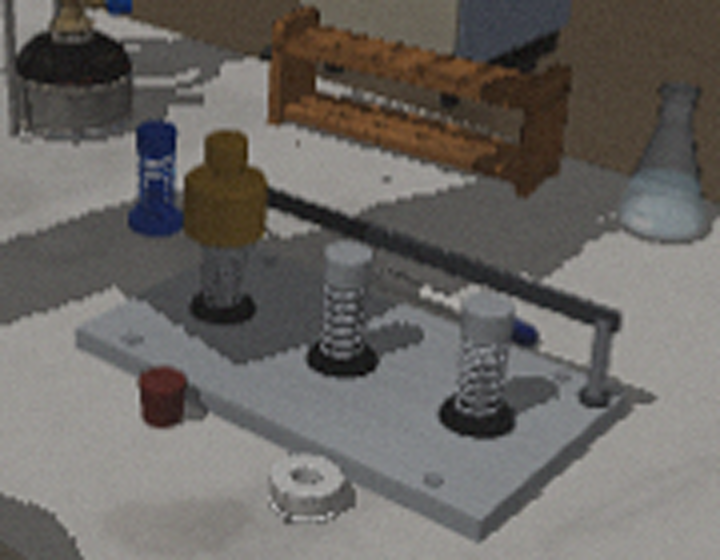

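The weight sits upright on the left spring near (225,190). Its body top is at 103 mm, which is the marked height, and all springs are in their sockets.

```bash
python3 -c "
from bench import ctrl
print(ctrl.hand_in())"
```

```text
the job is handed in; nothing more can be done
None
```

I pressed all three springs to the mark (right about 3.3 N, middle about 12.5 N, left about 7.7 N), set the brass weight on the left one, where it holds at the marked height, and handed the job in at about 23 s.

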